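# Seat the shaker's carrier plate on its locating pins and latch it

## Robot

A 6-joint arm with a two-finger parallel gripper is mounted at the origin on a cart in front of the work surface, level with it; the furniture and walls round the work are solid. World frame = base frame: x ahead of the robot, y to its left, z up, the work surface at z = 0. Lengths are in m, angles in degrees, forces in N, time in s.
With the tool pointing down it reaches from about 0.375 to 0.9 m from the base axis. Payload 3.1 kg.
Tool frame: the origin (TCP) lies between the finger pads; the fingertips stand 22 mm ahead of it and the grasp point (between the pads) lies 3 mm ahead of it; z points along the fingers, y is the line along which they close (so a half turn about z gives the same grasp; the last joint's range is limited). The gripper opens to 87 mm and grips with 3 to 60 N. Pads are 19 mm wide; open, the fingers measure 117 mm over their backs; the gripper's body (75 mm by 190 mm) begins 51 mm behind the grasp point.
Start: joints at [-87.004, 30.224, 82.088, -0, 67.689, -10.227], TCP at [0.143, -0.608, 0.219] pointing down, gripper open.
Joint ranges: [-176.69, 176.69], [-43.24, 126.21], [12.49, 139.97], [-82, 262], [0, 151.66], [-163.58, 163.58]. Speed limits (degrees/s): [159.86, 159.86, 180, 180, 180, 180].

## Interface

Orientations are given as a 3x3 rotation matrix whose columns are the frame's x, y, z axes.
In Python, from rig import bot, capture, search_frame, outline_of, spot_point gives the robot as it stands.
- The arm moves only by the tool jog_arm, never from a script. Its argument "rows" is text: rows parted by semicolons, each of 7 numbers parted by spaces: the opening, from 0 (shut) to 1 (fully open), then the shift along the tool's x, y, z as a fraction of full scale, then the turn, a rotation vector about the tool's x, y, z as a fraction of full scale. A call has 1 to 20 rows; each row is the pose to reach, as a shift and turn from the pose commanded when the call began, along the tool's axes at that moment; what a row does not reach only later rows make up. Full scale, the value 1, is 0.5 m for a shift and pi/4 rad for a turn. A row lasts 1/12 s, in which the tool goes at most 41.7 mm and 7.16 degrees, less where a joint would pass 70% of its speed; a pose out of reach is approached as far as the arm can. A call with a number of a shift or a turn outside -1 to 1 is refused whole. A call with a gripper value outside its range is refused whole. The fingers move at their own pace and stop on an object; the grip force is fixed at half the most. Time passes only in rows, so rows that repeat a pose let the fingers close. It gives the time, the measured TCP pose, the force, the opening and the grip force at its end, in the units of the state.
- bot.read_state(): the state, without advancing time (a new reading comes with each control period).
- capture(name): name is "scene" or "side" or "wrist"; returns a dict with "pixels" (420x560x3 uint8, red, green, blue), "fx", "fy", "cx", "cy" (pixels), "distortion" ([k1, k2, p1, p2, k3] as OpenCV has them; the pictures are not rectified), "R" (3x3) and "t" (3): a world point X has camera coordinates R X + t; the wrist camera has in their place "mount" (4x4, takes a point from camera to tool coordinates, whose origin is the TCP and whose axes are the flange's). Camera axes: x right, y down, z forward; pixel columns grow to the right and rows downward; lengths in m; the calibration is good to about 2 mm. A picture is of the moment at which its call begins: read the wrist's pose just before it. There is no depth.
- bot.hand_in(): hands the job in; it is judged then, once.
Trained networks look in a picture, given as the dict that the camera call returned (one of the last four; its "shot" number tells which), for a name from the list of things; names that differ only in an ending like _2 or _b are one class to them, and where a whole thing is asked for, a point or a joint stands for the part that bears it (a point fixed in the world has none). Each returns a list of dicts, best first, with "conf" (0 to 1); they miss things now and then, are a little off and sometimes report something else, mostly with a low value. They report only what shows in the picture. A call takes as long as a camera call. They do not tell look-alikes from the thing itself.
- search_frame(label, picture): "point" ([x, y, z] in m, in world coordinates, good to about 4 mm: the middle of the surface that is visible of it).
- outline_of(label, picture): "region" (420x560 bool, what is visible of it).
- spot_point(label, picture): "point" ([x, y, z] in m, in world coordinates, good to about 4 mm: a listed point, or the origin of a listed thing).
The state is a dict: "time_s": time; "joint_positions": joint angles; "qvel": joint speeds; "tau": joint torques, N m; "position": TCP position; "tcp_rot": TCP orientation; "force": force on the tool from outside, world axes, zero at the start; "moment": the same for the moment, N m; "opening": opening from 0.0 (shut) to 1.0 (fully open); "grasp_force": force on a finger pad.
Only numpy, scipy, OpenCV 4.12 (cv2) and the standard library are available. Lean on these libraries where they do the work, as an engineer would, in place of code of your own. Each camera call takes 0.05 s, during which the arm holds its last target. There are 200 camera calls.

## Task

The grey aluminium carrier plate for microplates lies askew on the shaker, riding on the platform's two locating pins. Nudge it sideways with the fingertips, without lifting it, until both of its holes have dropped over the pins and it lies flat; then push the red knob of the latch round until the latch is fully home, straight across the rear edge of the plate. Leave the other things on the bench where they are.

Things in the scene. Friction and masses are not known exactly. Their poses are not given: they have to be found in the camera images.
- shaker: Fixed bench shaker, white, 272 wide (y) x 206 deep (x), with a black level platform on top, 250 (y) x 180 (x from -92 to +88), upper face at z = 66. Origin: on the bench, under the centre of the carrier plate's seat; x points to the rear (control panel is in front, at -x), y left, z up.
- rail_front (a point): Middle of the foot of the front face of the aluminium stop rail on the platform's rear edge (shaker x = 65.8, y = 0, z = 66). The rail runs along the shaker's y, 236 long, 18 deep, 14.5 high over the platform. The rear edge of a seated plate is 0.8 mm in front of it: square against the rail, the plate need only slide along it.
- pin_right (a point): Foot, on the platform's upper face, of the right steel locating pin, at shaker x = 20, y = -50, z = 66. The pins stand 6.5 proud: diameter 9 for 3 mm, then a tapered nose down to diameter 4.
- pin_left (a point): Foot of the left locating pin, equal to the right one, at shaker x = 20, y = +50, z = 66.
- carrier: Loose grey aluminium carrier plate 130 (x) x 170 (y) x 12 thick, 0.4 to 0.6 kg, slides with 2 to 5 N; axes parallel to the shaker's when seated. Origin: centre of its underside. Starts 13 to 26 mm in front of its seat, up to 24 to either side, turned up to 0.12 rad, resting on both pins and its front edge: rear raised, tilt about 0.06 rad.
- carrier_top (a point): Centre of the plate's upper face, 12 mm over its underside. Four blue corner guides, 8 mm high, stand on that face (a microplate nest, outside 96 x 138, centred at plate x = -12). As the holes come over the pins the plate drops by its own weight, perhaps only when the finger draws back; then the pins stop any further push.
- hole_right (a point): Centre, at the underside, of the plate's round through hole, diameter 12, at plate x = 20, y = -50; belongs over pin_right.
- hole_left (a point): Centre, at the underside, of the plate's through slot, 12 (x) x 15 (y), at plate x = 20, y = +50; belongs over pin_left.
- latch (a joint): Angle of the steel swing latch on the rail, growing clockwise seen from above: 0 leans back, 0.4 lies along the rail pointing right (shaker -y), 1.97 is its stop, pointing forward (shaker -x) across the plate. Starts at 0 to 0.3, stays where it is left, turns with 1 to 2 N at the knob. Arm 14 wide, 7 thick, clears a seated plate by 3 mm; too early it strikes the raised plate.
- latch_pivot (a point): On the latch's vertical pivot axis at the height of the arm's underside: shaker x = 74.8, y = 15, z = 81.
- latch_knob (a point): On the axis of the latch's upright red knob, 34 mm from the pivot axis, 35 mm over the platform. The knob is 12 to 15 in diameter, from 22 to 48 mm over the platform.
- marker: Bystander, loose, leave alone: white felt marker with a black cap, 134 x 12 x 12, lying on the bench in front of the shaker. Origin at the centre of its underside.
- timer: Bystander, loose, leave alone: small white bench timer, 47 x 68 x 66 high. Origin at the centre of its underside.
- amber_bottle: Bystander, loose, leave alone: amber screw-cap bottle, 58 diameter, 115 high. Origin at the centre of its underside.
- petri_dishes: Bystander, loose, leave alone: two stacked round petri dishes, 82 diameter, on the far side of the spectrophotometer. Origin at the centre of its underside.
- clear_bottle: Bystander, loose, leave alone: clear glass bottle with a blue screw cap, 68 diameter, 145 high, on the far side of the spectrophotometer. Origin at the centre of its underside.
There are look-alikes about, which are no part of the job. There is more than one size of the carrier; the job needs the larger.

How it is judged (in metres and radians):
On the way, in this order (a step that is already met when the one before it is completed fails the run):
1. both holes of the carrier plate are over their pins and the plate lies flat on the platform (horizontal distance between hole_right and pin_right below 0.003 m and horizontal distance between hole_left and pin_left below 0.004 m and z of each of hole_right, hole_left in the frame of shaker below 0.068 m and angle between carrier's own z axis and vertical below 0.02 rad), for 0.2 s.
2. the latch is swung home across the seated plate (all of step 1 and value of joint latch above 1.8 rad), for 0.2 s.
At the end, for the whole second after the job is handed in: The plate lies still and flat (within 0.02 rad, hole undersides within 2 mm of the platform), round hole within 3 mm and slot within 4 mm of their pins, and the latch is within 0.17 rad of its stop (above 1.8 rad) (all of step 2 and linear speed of carrier below 0.01 m/s); the robot touches nothing.
It fails at once if the carrier plate is lifted more than 12 mm off the platform or tipped up (over 0.2 rad) (z of carrier in the frame of shaker above 0.078 m or angle between carrier's own z axis and vertical above 0.2 rad).
It fails at once if a bystander is shifted more than 15 mm (distance of any of marker, timer, amber_bottle, petri_dishes, clear_bottle from where it was at the start of the episode above 0.015 m).
It also fails if it takes over 72 s, if anything falls off the work surface, if the arm or the gripper's body presses on something with over 40 N, if the wrist force passes 120 N, or if a joint passes its speed limit or range.

## Working session

There is one attempt and no reset: what is moved stays moved. The work goes in short steps, Python scripts to look and compute and a tool call to move; the robot and the scene stay as the last step left them, time stands still between calls to the robot, and variables do not carry over. Pictures are saved under pics/ and viewed, at most 10 in all, crops included, and the job is handed in when it is done.

Besides the shell and the picture viewer there is one more tool, called after "Call:" as name(argument=value, ...) on one line, values as JSON. jog_arm: Moves the arm, as the interface text tells. Its arguments: {"type":"object","properties":{"rows":{"type":"string"}},"required":["rows"]}

```bash
mkdir -p pics; ls
cat > h.py <<'E'
import numpy as np, cv2
from rig import bot, capture, search_frame, outline_of, spot_point
def save(p,n,crop=None,s=1):
    im=p["pixels"][:,:,::-1]
    if crop: im=im[crop[1]:crop[3],crop[0]:crop[2]]
    cv2.imwrite("pics/"+n,cv2.resize(im,None,fx=s,fy=s,interpolation=cv2.INTER_CUBIC))
def K(p): return np.array([[p["fx"],0,p["cx"]],[0,p["fy"],p["cy"]],[0,0,1]]),np.array(p["distortion"])
def ext(p,st=None):
    if "R" in p: return np.array(p["R"]),np.array(p["t"])
    T=np.eye(4);T[:3,:3]=st["tcp_rot"];T[:3,3]=st["position"]
    M=np.linalg.inv(T@np.array(p["mount"]));return M[:3,:3],M[:3,3]
def proj(p,X,st=None):
    R,t=ext(p,st);k,d=K(p)
    return cv2.projectPoints(np.atleast_2d(X).astype(float),cv2.Rodrigues(R)[0],t,k,d)[0][:,0]
def onplane(p,uv,z,st=None):
    R,t=ext(p,st);k,d=K(p)
    q=cv2.undistortPoints(np.array(uv,float).reshape(-1,1,2),k,d)[:,0]
    r=np.c_[q,np.ones(len(q))]@R; c=-R.T@t
    return c+r*((z-c[2])/r[:,2:])
E
python3 - <<'E'
from h import *
st=bot.read_state();print(st["time_s"],np.round(st["tcp_rot"],3))
ps={n:capture(n) for n in ["scene","side"]}
ims=[]
for n,p in ps.items():
    ims.append(p["pixels"])
    for l in ["shaker","rail_front","pin_right","pin_left","carrier","carrier_top","hole_right","hole_left","latch_pivot","latch_knob"]:
        print(n,l,[(np.round(d["point"],3).tolist(),round(d["conf"],2),np.round(proj(p,d["point"])[0]).tolist()) for d in spot_point(l,p)[:3]])
    save(p,n+"0.png",None,1.4)
E
```

```text
pics
0.0 [[ 0.973  0.229 -0.   ]
 [ 0.229 -0.973  0.002]
 [ 0.    -0.002 -1.   ]]
scene shaker [([0.533, 0.232, 0.0], 0.7, [266.0, 254.0])]
scene rail_front [([0.596, 0.234, 0.064], 0.93, [247.0, 232.0]), ([0.541, 0.183, 0.069], 0.27, [271.0, 227.0])]
scene pin_right [([0.55, 0.182, 0.066], 0.58, [269.0, 226.0]), ([0.529, 0.283, 0.072], 0.22, [258.0, 248.0])]
scene pin_left [([0.555, 0.287, 0.068], 0.79, [250.0, 246.0])]
scene carrier [([0.723, -0.029, -0.001], 0.92, [255.0, 190.0]), ([0.515, 0.23, 0.067], 0.7, [271.0, 240.0])]
scene carrier_top [([0.73, -0.028, 0.009], 0.89, [253.0, 187.0]), ([0.52, 0.23, 0.081], 0.81, [270.0, 235.0])]
scene hole_right [([0.541, 0.185, 0.068], 0.78, [271.0, 227.0]), ([0.691, -0.008, 0.001], 0.65, [260.0, 195.0]), ([0.6, 0.234, 0.06], 0.47, [246.0, 233.0])]
scene hole_left [([0.74, -0.068, 0.001], 0.96, [257.0, 182.0]), ([0.53, 0.282, 0.071], 0.7, [258.0, 248.0])]
scene latch_pivot [([0.606, 0.245, 0.08], 0.75, [242.0, 229.0])]
scene latch_knob [([0.537, 0.182, 0.069], 0.44, [272.0, 227.0])]
side shaker []
side rail_front [([0.596, 0.233, 0.068], 0.7
[... 244 characters left out ...]
rrier [([0.725, -0.028, 0.005], 0.75, [337.0, 230.0]), ([0.523, 0.232, 0.067], 0.7, [257.0, 190.0])]
side carrier_top [([0.722, -0.031, 0.012], 0.95, [337.0, 230.0]), ([0.515, 0.225, 0.086], 0.6, [255.0, 188.0])]
side hole_right [([0.543, 0.186, 0.073], 0.82, [267.0, 194.0]), ([0.693, -0.012, 0.005], 0.81, [327.0, 230.0])]
side hole_left [([0.53, 0.28, 0.072], 0.88, [253.0, 181.0]), ([0.739, -0.069, -0.001], 0.71, [346.0, 238.0]), ([0.61, 0.209, 0.104], 0.39, [280.0, 180.0])]
side latch_pivot [([0.607, 0.249, 0.081], 0.57, [275.0, 179.0]), ([0.601, -0.362, 0.0], 0.49, [357.0, 313.0]), ([0.554, 0.185, 0.07], 0.45, [269.0, 194.0])]
side latch_knob [([0.614, 0.21, 0.106], 0.54, [281.0, 179.0])]
```

View pics/scene0.png

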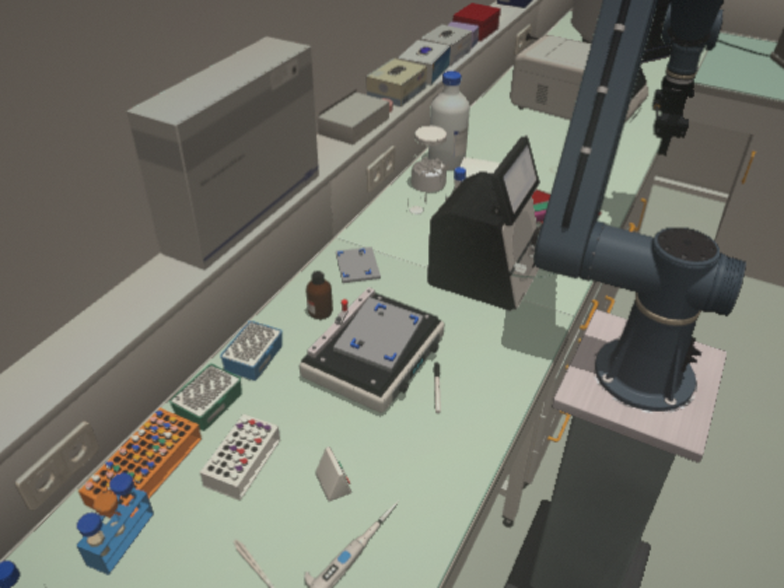

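View pics/side0.png

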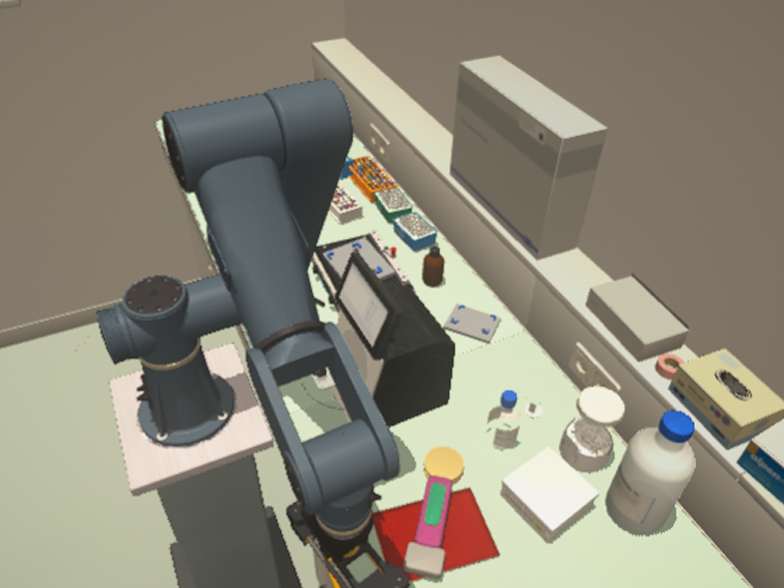

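The scene image shows two carrier candidates:
- **On the bench:** at about (357,265) in the enlarged picture, world (0.725, -0.03, 0). It is small and lies flat on the bench.
- **On the shaker:** at about (380,335), world (0.52, 0.23, 0.07). It is larger, and it is the one meant.

The latch knob is red, at (345,303). The spectrophotometer stands between the arm and the shaker, so I'll check its height before moving.

Run:
```python
from h import *
a,b=capture("scene"),capture("side")
def tri(u,v):
    P=[];q=[]
    for p,x in ((a,u),(b,v)):
        R,t=ext(p);k,d=K(p);P.append(np.c_[R,t]);q.append(cv2.undistortPoints(np.array([[x]],float)/1.4,k,d)[0,0])
    X=cv2.triangulatePoints(P[0],P[1],q[0],q[1])[:,0];X=X[:3]/X[3]
    return np.round(X,3),[np.round(proj(p,X)[0]*1.4) for p in (a,b)]
print(tri((527,138),(355,252)),tri((498,208),(355,252)),tri((527,138),(390,297)),tri((437,195),(450,350)),tri((512,305),(385,425)))
for p in(a,b):
  for l in["amber_bottle","timer","marker"]: print(l,[(np.round(d["point"],3),round(d["conf"],2)) for d in spot_point(l,p)[:2]])
save(a,"crop1.png",(200,170,340,300),5)
```

```text
(array([ 0.363, -0.118,  0.411]), [array([525., 136.]), array([353., 254.])]) (array([ 0.39 , -0.007,  0.309]), [array([488., 200.]), array([345., 259.])]) (array([ 0.391, -0.212,  0.362]), [array([525., 136.]), array([387., 299.])]) (array([ 0.571, -0.196,  0.148]), [array([443., 200.]), array([457., 345.])]) (array([ 0.381, -0.177, -0.082]), [array([502., 298.]), array([374., 431.])])
amber_bottle [(array([ 0.71 ,  0.162, -0.005]), 0.9), (array([0.613, 0.213, 0.1  ]), 0.68)]
timer [(array([ 0.435,  0.55 , -0.003]), 0.66), (array([0.53 , 0.278, 0.071]), 0.16)]
marker [(array([ 0.371,  0.25 , -0.004]), 0.53)]
amber_bottle [(array([0.713, 0.162, 0.   ]), 0.85)]
timer []
marker [(array([0.37 , 0.249, 0.   ]), 0.38)]
```

View pics/crop1.png

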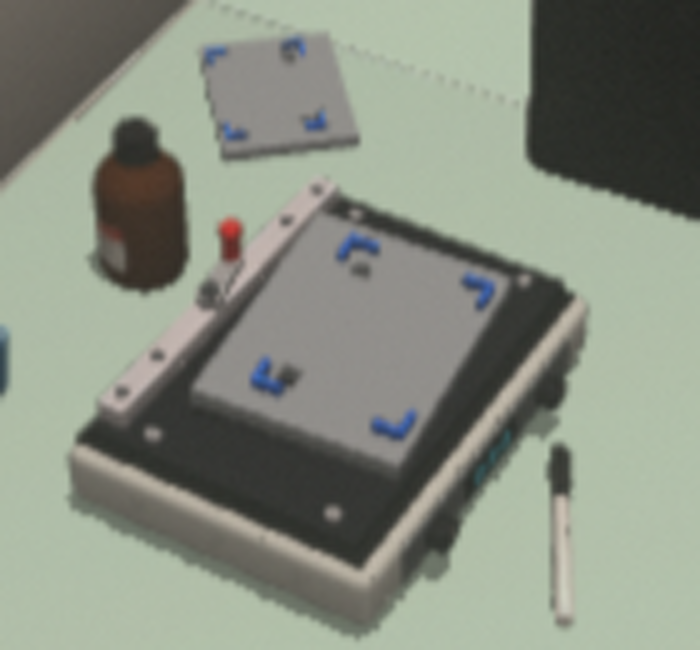

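The crop confirms it: the larger carrier sits on the shaker, with its left side further forward. The spectrophotometer top is about 0.41 m high, so I'll lift to 0.5 m and cross above it.

Call:
jog_arm(rows="0 0 0 -0.58 0 0 0; 0 0 0 -0.58 0 0 0; 0 0 0 -0.58 0 0 0; 0 0 0 -0.58 0 0 0; 0 0 0 -0.58 0 0 0; 0 0 0 -0.58 0 0 0; 0 0 0 -0.58 0 0 0; 0 0 0 -0.58 0 0 0; 0 0.82 -0.54 -0.58 0 0 -0.9; 0 0.82 -0.54 -0.58 0 0 -0.9; 0 0.82 -0.54 -0.58 0 0 -0.9; 0 0.82 -0.54 -0.58 0 0 -0.9; 0 0.82 -0.54 -0.58 0 0 -0.9; 0 0.82 -0.54 -0.58 0 0 -0.9; 0 0.82 -0.54 -0.58 0 0 -0.9; 0 0.82 -0.54 -0.58 0 0 -0.9; 0 0.82 -0.54 -0.58 0 0 -0.9; 0 0.82 -0.54 -0.58 0 0 -0.9; 0 0.82 -0.54 -0.58 0 0 -0.9; 0 0.82 -0.54 -0.58 0 0 -0.9")

```text
time_s: 3.17
position: [0.4818, -0.249, 0.5086]
tcp_rot: [[0.59, 0.807, 0.001], [0.807, -0.59, 0.001], [0.001, 0.0, -1.0]]
force: [-0.0, 0.2, 1.0]
opening: 0.006
grasp_force: 0.0
```

Call:
jog_arm(rows="0 0.79 -0.54 0 0 0 -0.77; 0 0.79 -0.54 0 0 0 -0.77; 0 0.79 -0.54 0 0 0 -0.77; 0 0.79 -0.54 0 0 0 -0.77; 0 0.79 -0.54 0 0 0 -0.77; 0 0.79 -0.54 0 0 0 -0.77; 0 0.79 -0.54 0 0 0 -0.77; 0 0.79 -0.54 0 0 0 -0.77; 0 0.79 -0.54 0 0 0 -0.77; 0 0.79 -0.54 0 0 0 -0.77; 0 0.79 -0.54 0 0 0 -0.77; 0 0.79 -0.54 0 0 0 -0.77; 0 0.79 -0.54 0.24 0 0 -0.77; 0 0.79 -0.54 0.24 0 0 -0.77; 0 0.79 -0.54 0.24 0 0 -0.77; 0 0.79 -0.54 0.24 0 0 -0.77")

```text
time_s: 4.5
position: [0.4902, 0.2253, 0.3796]
tcp_rot: [[0.028, 0.999, -0.02], [1.0, -0.028, -0.005], [-0.005, -0.019, -1.0]]
force: [-1.2, -0.9, -0.7]
opening: 0.006
grasp_force: 0.0
```

```bash
cat > look.py <<'E'
from h import *
import sys
st=bot.read_state();p=capture("wrist")
print(st["time_s"],np.round(st["position"],4),np.round(st["tcp_rot"],3).tolist())
for l in ["rail_front","pin_right","pin_left","carrier_top","hole_right","hole_left","latch_pivot","latch_knob"]:
    print(l,[(np.round(d["point"],4).tolist(),round(d["conf"],2),np.round(proj(p,d["point"],st)[0]).tolist()) for d in spot_point(l,p)[:2]])
save(p,sys.argv[1],None,1.4)
E
python3 look.py w1.png
```

```text
4.5 [0.4902 0.2253 0.3796] [[0.028, 0.999, -0.02], [1.0, -0.028, -0.005], [-0.005, -0.019, -1.0]]
rail_front [([0.6011, 0.2264, 0.0631], 0.97, [351.0, 158.0]), ([0.3736, 0.2487, -0.0032], 0.71, [215.0, 142.0])]
pin_right [([0.5533, 0.182, 0.0656], 0.77, [321.0, 186.0]), ([0.5184, 0.2283, 0.0708], 0.36, [299.0, 159.0])]
pin_left [([0.5545, 0.2852, 0.0656], 0.94, [322.0, 120.0])]
carrier_top [([0.7237, -0.0314, 0.0067], 0.68, [400.0, 280.0]), ([0.5182, 0.2371, 0.0807], 0.67, [299.0, 154.0])]
hole_right [([0.5418, 0.1817, 0.0735], 0.88, [314.0, 188.0]), ([0.6946, -0.0109, 0.0032], 0.72, [386.0, 271.0])]
hole_left [([0.5389, 0.2793, 0.0738], 0.85, [313.0, 125.0]), ([0.7373, -0.0694, 0.0036], 0.73, [404.0, 296.0])]
latch_pivot [([0.6093, 0.2453, 0.0813], 0.92, [360.0, 147.0])]
latch_knob [([0.6141, 0.214, 0.105], 0.92, [366.0, 171.0]), ([0.5393, 0.2787, 0.073], 0.22, [313.0, 125.0])]
```

View pics/w1.png

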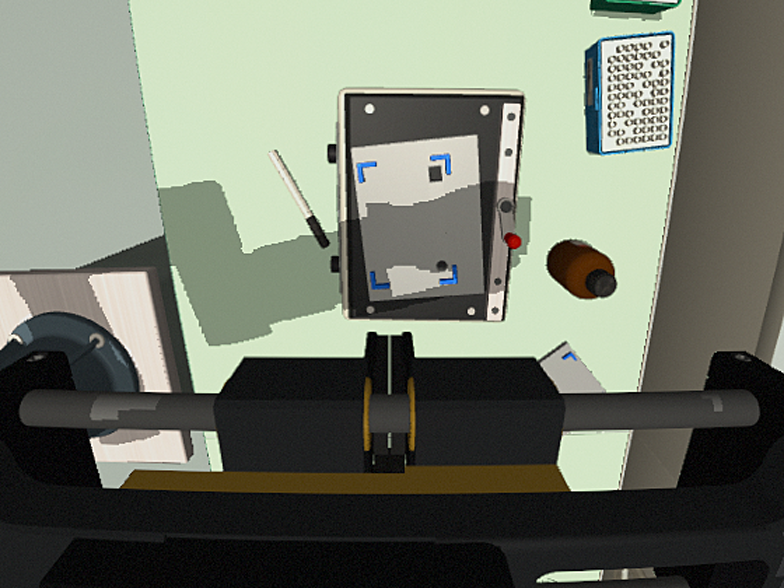

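The wrist view shows the plate with corners near (352,147), (477,135), (492,297) and (370,301). The rail's front foot runs from about (503,103) to (487,320), and the knob is at (513,242). I'll turn these into shaker coordinates.

Run:
```python
from h import *
st=bot.read_state();p=capture("wrist")
im=p["pixels"]
q=lambda u,z:onplane(p,np.array(u)/1.4,z,st)[:,:2].round(4)
print("rail foot",q([(503,103),(487,320)],.066))
print("plate front top",q([(352,147),(370,301)],.078),"rear top",q([(477,135),(492,297)],.0865))
print("holes top",q([(435,173),(441,265)],.084))
print("knob",q([(513,242)],.114),"pivot",q([(506,206)],.088))
cv2.imwrite("pics/w1c.png",cv2.resize(im[55:235,235:385,::-1],None,fx=3.3,fy=3.3,interpolation=cv2.INTER_CUBIC))
```

```text
rail foot [[0.6258 0.3547]
 [0.6176 0.1057]]
plate front top [[0.4632 0.3129]
 [0.4755 0.1388]] rear top [[0.5945 0.3217]
 [0.6173 0.1427]]
holes top [[0.5509 0.2838]
 [0.5581 0.1819]]
knob [[0.6301 0.2129]] pivot [[0.6278 0.2473]]
```

View pics/w1c.png

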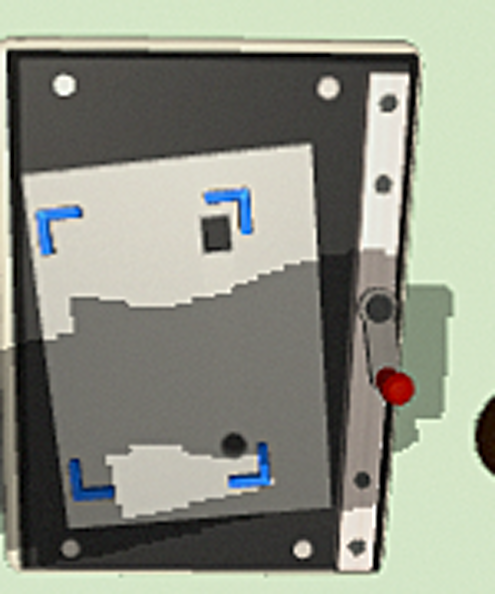

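```bash
cat > m.py <<'E'
from h import *
st=bot.read_state();p=capture("wrist");print(np.round(st["position"],4),np.round(st["tcp_rot"],3).tolist())
q=lambda u,z:onplane(p,np.array(u)/3.3+[235,55],z,st)[:,:2].round(4).tolist()
print("rail foot",q([(368,73),(338,570)],.066))
print("screws",q([(64,85),(328,87),(71,548),(302,549)],.066))
print("platform fl,fr",q([(8,52),(20,568)],.066))
print("plate front top",q([(22,175),(68,528)],.078),"rear top",q([(312,145),(332,508)],.0865))
print("holes top",q([(216,233),(233,444)],.084))
print("knob",q([(398,387)],.114),"pivot",q([(378,308)],.088))
for l in ["rail_front","pin_right","pin_left","hole_right","hole_left","latch_pivot","latch_knob"]:
    print(l,[(np.round(d["point"],4).tolist(),round(d["conf"],2)) for d in spot_point(l,p)[:1]])
E
python3 m.py
```

```text
[0.4971 0.2265 0.3902] [[0.029, 1.0, 0.003], [1.0, -0.029, 0.001], [0.001, 0.003, -1.0]]
rail foot [[0.6058, 0.3497], [0.5987, 0.1079]]
screws [[0.4678, 0.3478], [0.5877, 0.344], [0.4607, 0.124], [0.5797, 0.1201]]
platform fl,fr [[0.4432, 0.3627], [0.4337, 0.1137]]
plate front top [[0.4478, 0.3088], [0.4606, 0.1392]] rear top [[0.5774, 0.3183], [0.5906, 0.1489]]
holes top [[0.5349, 0.2811], [0.5424, 0.1819]]
knob [[0.6132, 0.2142]] pivot [[0.6089, 0.2459]]
rail_front [([0.6006, 0.2302, 0.0644], 0.56)]
pin_right [([0.551, 0.1823, 0.0658], 0.9)]
pin_left [([0.555, 0.2856, 0.0656], 0.81)]
hole_right [([0.6906, -0.0094, 0.0007], 0.92)]
hole_left [([0.7366, -0.0673, 0.0002], 0.91)]
latch_pivot [([0.6099, 0.2488, 0.0819], 0.57)]
latch_knob [([0.6139, 0.2124, 0.1022], 0.65)]
```

Settled measurements, in the shaker frame (origin about (0.5335, 0.2345), yaw -0.029; tool x is shaker y and tool y is shaker x): the plate is at about (-14.5, -6) mm, yawed +0.106 rad. I'll descend in front of the left part of its front edge.

Call:
jog_arm(rows="0 0.1 -0.152 0 0 0 0; 0 0.1 -0.152 0 0 0 0; 0 0.1 -0.152 0 0 0 0; 0 0.1 -0.152 0.56 0 0 0; 0 0.1 -0.152 0.56 0 0 0; 0 0.1 -0.152 0.56 0 0 0; 0 0.1 -0.152 0.56 0 0 0; 0 0.1 -0.152 0.56 0 0 0; 0 0.1 -0.152 0.56 0 0 0; 0 0.1 -0.152 0.56 0 0 0; 0 0.1 -0.152 0.58 0 0 0; 0 0.1 -0.152 0.59 0 0 0; 0 0.1 -0.152 0.598 0 0 0; 0 0.1 -0.152 0.598 0 0 0; 0 0.1 -0.152 0.598 0 0 0")

```text
time_s: 6.65
position: [0.4233, 0.2791, 0.0912]
tcp_rot: [[0.028, 1.0, 0.003], [1.0, -0.028, 0.001], [0.001, 0.003, -1.0]]
force: [-0.1, -0.1, 0.3]
opening: 0.007
grasp_force: 0.0
```

Call:
jog_arm(rows="0 0 0.008 0 0 0 0; 0 0 0.014 0 0 0 0; 0 0 0.018 0 0 0 0; 0 0 0.022 0 0 0 0; 0 0 0.026 0 0 0 0; 0 0 0.03 0 0 0 0; 0 0 0.034 0 0 0 0; 0 0 0.038 0 0 0 0; 0 0 0.04 0 0 0 0; 0 0 0.04 0 0 0 0; 0 0 0.04 0 0 0 0")

```text
time_s: 7.57
position: [0.4418, 0.2779, 0.0896]
tcp_rot: [[0.028, 1.0, -0.0], [1.0, -0.028, -0.0], [-0.0, -0.0, -1.0]]
force: [-0.0, -1.1, 0.5]
opening: 0.003
grasp_force: 0.0
```

```bash
cat > m2.py <<'E'
from h import *
import sys
O=np.array([.5335,.2345]);ux=np.array([1,-.029]);uy=np.array([.029,1])
sh=lambda X:[tuple(np.round(1000*np.array([(x[:2]-O)@ux,(x[:2]-O)@uy]),1)) for x in np.atleast_2d(X)]
st=bot.read_state();print(st["time_s"],"tcp",sh(st["position"]),np.round(st["position"],4),"F",np.round(st["force"],1))
pics={n:capture(n) for n in ("scene","side","wrist")}
for n,p in pics.items():
    for l in ["hole_right","hole_left","carrier_top","latch_knob"]:
        r=[(d["point"],round(d["conf"],2)) for d in spot_point(l,p) if abs(d["point"][2]-.08)<.04][:1]
        for x,c in r: print(n,l,sh(x),round(1000*x[2],1),c)
E
python3 m2.py
```

```text
7.5667 tcp [(np.float64(-93.0), np.float64(40.8))] [0.4418 0.2779 0.0896] F [-0.  -1.1  0.5]
scene hole_right [(np.float64(7.3), np.float64(-51.8))] 70.6 0.95
scene hole_left [(np.float64(-5.2), np.float64(44.0))] 70.7 0.8
scene carrier_top [(np.float64(-17.1), np.float64(-5.9))] 81.8 0.68
scene latch_knob [(np.float64(83.1), np.float64(-21.1))] 100.8 0.42
side hole_right [(np.float64(12.1), np.float64(-51.9))] 74.0 0.98
side hole_left [(np.float64(-5.1), np.float64(47.6))] 70.3 0.92
side carrier_top [(np.float64(-18.6), np.float64(-8.0))] 84.3 0.69
side latch_knob [(np.float64(77.5), np.float64(-22.0))] 103.1 0.48
wrist hole_right [(np.float64(12.9), np.float64(-50.0))] 74.0 0.95
wrist hole_left [(np.float64(1.6), np.float64(42.8))] 74.7 0.79
wrist carrier_top [(np.float64(-17.2), np.float64(-0.5))] 80.1 0.77
```

Call:
jog_arm(rows="0 0 0.003 -0.002 0 0 0; 0 0 0.006 -0.002 0 0 0; 0 0 0.009 -0.002 0 0 0; 0 0 0.012 -0.002 0 0 0; 0 0 0.015 -0.002 0 0 0; 0 0 0.018 -0.002 0 0 0; 0 0 0.021 -0.002 0 0 0; 0 0 0.024 -0.002 0 0 0; 0 0 0.024 -0.002 0 0 0")

```text
time_s: 9.07
position: [0.4543, 0.2777, 0.0907]
tcp_rot: [[0.029, 1.0, 0.0], [1.0, -0.029, 0.0], [0.0, 0.0, -1.0]]
force: [-0.1, -1.0, -0.1]
opening: 0.009
grasp_force: 0.0
```

```bash
python3 m2.py
```

```text
9.0667 tcp [(np.float64(-80.4), np.float64(40.9))] [0.4543 0.2777 0.0907] F [-0.1 -1.  -0.1]
scene hole_right [(np.float64(8.6), np.float64(-51.8))] 69.6 0.67
scene hole_left [(np.float64(-5.6), np.float64(48.8))] 74.6 0.79
scene carrier_top [(np.float64(-17.1), np.float64(-4.6))] 80.0 0.92
scene latch_knob [(np.float64(79.8), np.float64(-21.3))] 100.3 0.39
side hole_right [(np.float64(11.3), np.float64(-53.3))] 74.8 0.91
side hole_left [(np.float64(-3.3), np.float64(44.4))] 69.5 0.85
side carrier_top [(np.float64(-19.0), np.float64(-9.0))] 83.1 0.7
side latch_knob [(np.float64(77.9), np.float64(-23.7))] 100.6 0.45
wrist hole_right [(np.float64(7.5), np.float64(-49.8))] 72.0 0.6
wrist hole_left [(np.float64(3.6), np.float64(43.7))] 72.4 0.58
```

Run:
```python
from h import *
p=capture("wrist");save(p,"w2.png",None,1.4)
```

```text
(no output)
```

View pics/w2.png

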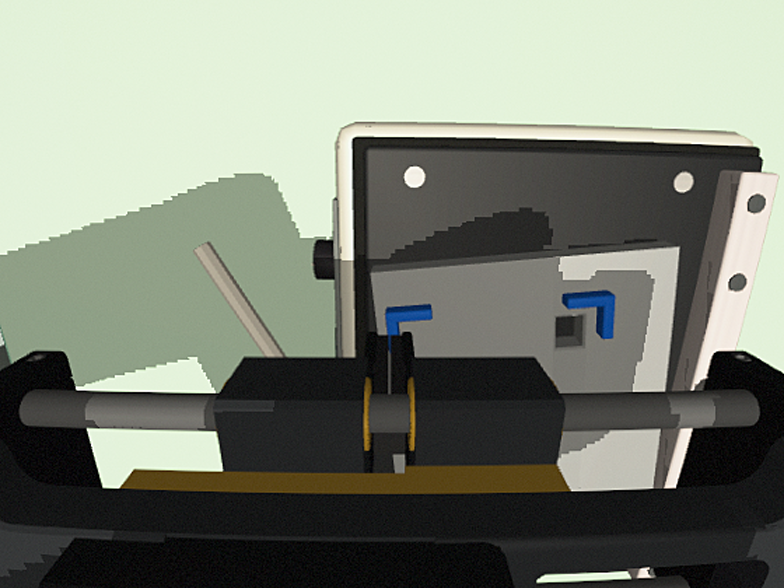

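Run:
```python
from h import *
st=bot.read_state();p=capture("wrist");R=np.array(st["tcp_rot"]);t=np.array(st["position"])
for d in ([0,0,.022],[.0095,0,.022],[-.0095,0,.022],[0,.01,.022],[0,-.01,.022]): print(d,(proj(p,t+R@d,st)[0]*1.4).round())
print(np.array(p["mount"]).round(3).tolist())
q=lambda u,z:onplane(p,np.array(u)/1.4,z,st)[:,:2]
O=np.array([.5335,.2345]);sh=lambda X:np.c_[(X-O)@[1,-.029],(X-O)@[.029,1]].round(4).tolist()
print("front edge top/bot,left rear",sh(q([(372,266)],.078)),sh(q([(680,247)],.0865)),"platform front",sh(q([(355,137),(355,330)],.066)),sh(q([(368,150)],.066)),"slot",sh(q([(569,331)],.084)), "rail",sh(q([(722,175),(668,485)],.066)),"guide",sh(q([(388,312)],.087)))
S=np.array([.5335,.2345])
for x,y in ((-88,72),(-84,40),(-79,-10)):
    w=S+np.array([x,y])@np.array([[1,-.029],[.029,1]])/1000
    print((x,y),(proj(p,[*w,.078],st)[0]*1.4).round())
print(st["force"],st["position"])
```

```text
[0, 0, 0.022] [386. 331.]
[0.0095, 0, 0.022] [386. 312.]
[-0.0095, 0, 0.022] [386. 349.]
[0, 0.01, 0.022] [407. 331.]
[0, -0.01, 0.022] [365. 331.]
[[0.002, -0.955, -0.297, 0.082], [1.0, 0.002, 0.0, 0.001], [0.0, -0.297, 0.955, -0.166], [0.0, 0.0, 0.0, 1.0]]
front edge top/bot,left rear [[-0.0868, 0.0751]] [[0.041, 0.086]] platform front [[-0.0939, 0.1281], [-0.0957, 0.0401]] [[-0.0885, 0.1228]] slot [[-0.0004, 0.0475]] rail [[0.0692, 0.1146], [0.0796, -0.0562]] guide [[-0.0799, 0.0575]]
(-88, 72) [369. 273.]
(-84, 40) [379. 341.]
(-79, -10) [389. 434.]
[0.52565784 0.21238035 0.22427319] [0.45386187 0.27766101 0.09064792]
```

Run:
```python
from h import *
st=bot.read_state();R=np.array(st["tcp_rot"]);t=np.array(st["position"])
o=[]
for n in("scene","side"):
    p=capture(n);c=proj(p,t+R@[0,0,.022])[0].astype(int);print(n,c, "crop origin",c-[50,50])
    o.append(cv2.resize(p["pixels"][c[1]-50:c[1]+50,c[0]-50:c[0]+50,::-1],(400,400),interpolation=cv2.INTER_CUBIC))
    for d in ([0,0,.022],[.0095,.01,.022],[-.0095,.01,.022]): print((proj(p,t+R@d)[0]-c+50)*4)
cv2.imwrite("pics/tip.png",np.hstack(o))
```

```text
scene [281 256] crop origin [231 206]
[203.48824576 201.12643444]
[184.61232701 204.32630926]
[197.88808837 187.8773462 ]
side [234 187] crop origin [184 137]
[203.89852182 200.72180028]
[210.46481119 192.38276877]
[217.33499508 204.05873944]
```

View pics/tip.png

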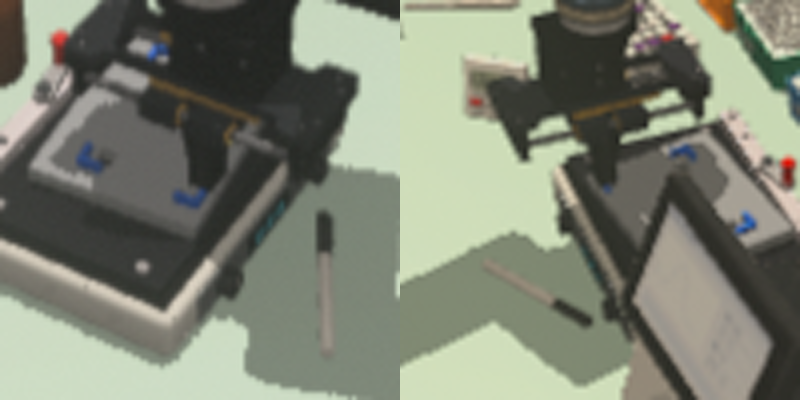

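The tip appears about 10 mm higher than the nominal 22 mm implies: it sits over the plate's front edge with no contact force. I'll back out and go about 7 mm lower.

Call:
jog_arm(rows="0 0 0 -0.02 0 0 0; 0 0 -0.03 -0.02 0 0 0; 0 0 -0.062 -0.02 0 0 0; 0 0 -0.062 -0.01 0 0 0; 0 0 -0.062 0 0 0 0; 0 0 -0.062 0.004 0 0 0; 0 0 -0.062 0.008 0 0 0; 0 0 -0.062 0.012 0 0 0; 0 0 -0.062 0.013 0 0 0; 0 0 -0.062 0.013 0 0 0; 0 0 -0.062 0.013 0 0 0")

```text
time_s: 10.93
position: [0.4231, 0.2785, 0.084]
tcp_rot: [[0.029, 1.0, -0.0], [1.0, -0.029, 0.0], [0.0, -0.0, -1.0]]
force: [0.0, 0.3, 1.0]
opening: 0.007
grasp_force: 0.0
```

Call:
jog_arm(rows="0 0 0.008 0 0 0 0; 0 0 0.014 0 0 0 0; 0 0 0.018 0 0 0 0; 0 0 0.022 0 0 0 0; 0 0 0.026 0 0 0 0; 0 0 0.03 0 0 0 0; 0 0 0.034 0 0 0 0; 0 0 0.037 0 0 0 0")

```text
time_s: 11.6
position: [0.4416, 0.278, 0.0842]
tcp_rot: [[0.028, 1.0, 0.0], [1.0, -0.028, 0.0], [0.0, 0.0, -1.0]]
force: [-0.0, 0.4, -0.0]
opening: 0.009
grasp_force: 0.0
```

Call:
jog_arm(rows="0 0 0.003 0 0 0 0; 0 0 0.006 0 0 0 0; 0 0 0.009 0 0 0 0; 0 0 0.012 0 0 0 0")

```text
time_s: 11.93
position: [0.4475, 0.2778, 0.0842]
tcp_rot: [[0.028, 1.0, -0.0], [1.0, -0.028, 0.0], [0.0, -0.0, -1.0]]
force: [0.5, 0.7, -0.9]
opening: 0.005
grasp_force: 0.0
```

Run:
```python
from h import *
p=capture("wrist");im=p["pixels"][:,:,::-1]
st=bot.read_state();print(st["force"],st["position"],st["tau"])
old=cv2.imread("pics/w2.png")
cv2.imwrite("pics/tip2.png",cv2.resize(im[150:300,220:420],(800,600),interpolation=cv2.INTER_CUBIC))
R=np.array(st["tcp_rot"]);t=np.array(st["position"])
for d in(0.003,.008,.012,.017,.022):
    for x in (.0095,-.0095): print(d,x,((proj(p,t+R@[x,.011,d],st)[0]-[220,150])*4).round(),end=" ")
O=np.array([.5335,.2345])
for z in(.066,.078): print([((proj(p,[*(O+np.array([x,y])@np.array([[1,-.029],[.029,1]])/1000),z],st)[0]-[220,150])*4).round().tolist() for x,y in((-88,72),(-84,40))])
```

```text
[-0.1403387  -0.03082206 -0.4806061 ] [0.44790394 0.27788858 0.08419639] [ 2.34237034e-01 -3.97589815e+01 -9.62583303e+00  7.03920051e-02
  1.06632826e-01 -4.87262951e-03]
0.003 0.0095 [296. 338.] 0.003 -0.0095 [293. 453.] 0.008 0.0095 [294. 325.] 0.008 -0.0095 [292. 437.] 0.012 0.0095 [293. 315.] 0.012 -0.0095 [291. 425.] 0.017 0.0095 [291. 303.] 0.017 -0.0095 [289. 411.] 0.022 0.0095 [290. 292.] 0.022 -0.0095 [288. 398.] [[214.0, 170.0], [239.0, 360.0]]
[[213.0, 192.0], [240.0, 392.0]]
```

View pics/tip2.png

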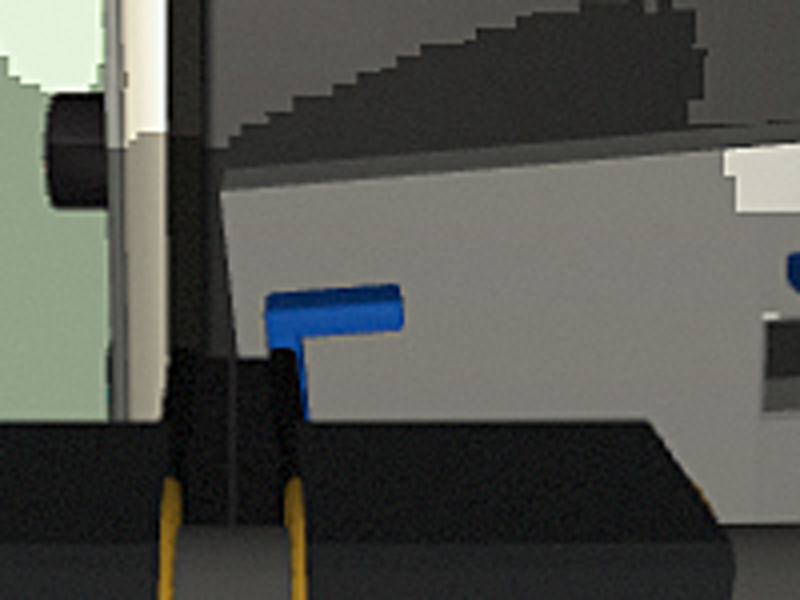

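In this view the finger spans (165–300, 350+) and the plate edge is at (237,355), directly above its middle. So the finger is still over the plate, and its real tip is well short of the nominal length. I'll find its true length by touching down on the free part of the platform to the left.

Call:
jog_arm(rows="0 0 0 -0.03 0 0 0; 0 0.06 0.03 -0.03 0 0 0; 0 0.128 0.074 -0.03 0 0 0; 0 0.128 0.074 -0.03 0 0 0; 0 0.128 0.074 -0.01 0 0 0; 0 0.128 0.074 0 0 0 0; 0 0.128 0.074 0.006 0 0 0; 0 0.128 0.074 0.008 0 0 0; 0 0.128 0.074 0.01 0 0 0; 0 0.128 0.074 0.012 0 0 0; 0 0.128 0.074 0.012 0 0 0")

```text
time_s: 12.9
position: [0.486, 0.3404, 0.0781]
tcp_rot: [[0.029, 1.0, -0.0], [1.0, -0.029, -0.0], [-0.0, -0.0, -1.0]]
force: [-0.1, 0.6, -0.1]
opening: 0.006
grasp_force: 0.0
```

Call:
jog_arm(rows="0 0 0 0.002 0 0 0; 0 0 0 0.004 0 0 0; 0 0 0 0.006 0 0 0; 0 0 0 0.008 0 0 0; 0 0 0 0.008 0 0 0")

```text
time_s: 13.32
position: [0.486, 0.3407, 0.074]
tcp_rot: [[0.028, 1.0, -0.0], [1.0, -0.028, -0.0], [-0.0, -0.0, -1.0]]
force: [-0.9, 0.5, 0.2]
opening: 0.0
grasp_force: 0.0
```

Call:
jog_arm(rows="0 0 0 0.002 0 0 0; 0 0 0 0.004 0 0 0; 0 0 0 0.006 0 0 0; 0 0 0 0.008 0 0 0; 0 0 0 0.008 0 0 0")

```text
time_s: 13.73
position: [0.486, 0.3407, 0.0699]
tcp_rot: [[0.028, 1.0, -0.0], [1.0, -0.028, -0.0], [-0.0, -0.0, -1.0]]
force: [0.1, 0.2, 0.2]
opening: 0.006
grasp_force: 0.0
```

Call:
jog_arm(rows="0 0 0 0.002 0 0 0; 0 0 0 0.004 0 0 0; 0 0 0 0.006 0 0 0; 0 0 0 0.008 0 0 0; 0 0 0 0.008 0 0 0")

```text
time_s: 14.15
position: [0.486, 0.3407, 0.0659]
tcp_rot: [[0.028, 1.0, -0.0], [1.0, -0.028, -0.0], [-0.0, -0.0, -1.0]]
force: [-0.7, -0.7, 0.8]
opening: 0.005
grasp_force: 0.0
```

Run:
```python
from h import *
st=bot.read_state();R=np.array(st["tcp_rot"]);t=np.array(st["position"]);print(t,st["force"],st["moment"])
p=capture("wrist");o=[cv2.resize(p["pixels"][180:300,200:360,::-1],(533,400),interpolation=cv2.INTER_CUBIC)]
p=capture("scene");c=proj(p,t+R@[0,0,0])[0];print(c);c=c.astype(int)
o.append(cv2.resize(p["pixels"][c[1]-30:c[1]+30,c[0]-20:c[0]+20,::-1],(266,400),interpolation=cv2.INTER_CUBIC))
for d in(0,.01,.022):print(d,[((proj(p,t+R@[x,y,d])[0]-c+[20,30])*6.66).round().tolist() for x,y in((.0095,.011),(.0095,-.011),(-.0095,-.011))])
cv2.imwrite("pics/tip3.png",np.hstack(o))
```

```text
[0.48599765 0.34069063 0.06589534] [-0.70124002 -0.72798558  0.82394781] [ 0.00929084 -0.17776259  0.01279374]
[261.03089014 267.24641016]
0 [[99.0, 206.0], [144.0, 226.0], [168.0, 197.0]]
0.01 [[99.0, 223.0], [144.0, 242.0], [168.0, 213.0]]
0.022 [[100.0, 242.0], [145.0, 262.0], [168.0, 233.0]]
```

View pics/tip3.png

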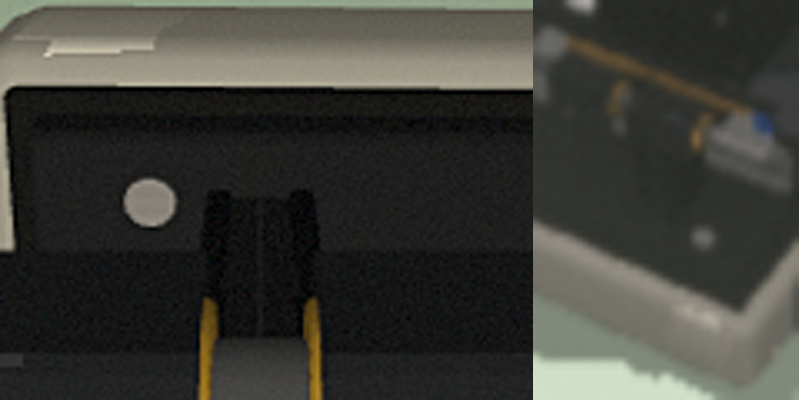

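The tip is at (205–318, 190) over the dark platform, with TCP at z = 0.066 and still no contact. The cameras also put the tip at about d = 0, so I'll continue the touchdown in small steps.

Call:
jog_arm(rows="0 0 0 0.002 0 0 0; 0 0 0 0.004 0 0 0; 0 0 0 0.006 0 0 0; 0 0 0 0.008 0 0 0; 0 0 0 0.008 0 0 0")

```text
time_s: 14.67
position: [0.4862, 0.3408, 0.0626]
tcp_rot: [[0.028, 1.0, 0.0], [1.0, -0.028, -0.0], [-0.0, 0.0, -1.0]]
force: [-0.6, -0.2, 3.9]
opening: 0.008
grasp_force: 1.7
```

Contact at TCP z = 0.0628, so the true tip is 3 mm behind the TCP (tip z = TCP z + 0.0034). I'll redo the front approach with the tip at 0.070.

Call:
jog_arm(rows="0 0 0 -0.05 0 0 0; 0 0 0 -0.09 0 0 0; 0 -0.064 -0.061 -0.09 0 0 0; 0 -0.128 -0.122 -0.09 0 0 0; 0 -0.128 -0.122 -0.09 0 0 0; 0 -0.128 -0.122 -0.05 0 0 0; 0 -0.128 -0.122 -0.02 0 0 0; 0 -0.128 -0.122 -0.012 0 0 0; 0 -0.128 -0.122 -0.009 0 0 0; 0 -0.128 -0.122 -0.009 0 0 0")

```text
time_s: 15.5
position: [0.4234, 0.2786, 0.0664]
tcp_rot: [[0.028, 1.0, -0.001], [1.0, -0.028, -0.0], [-0.0, -0.001, -1.0]]
force: [-0.0, -0.4, -0.5]
opening: 0.003
grasp_force: 0.0
```

Call:
jog_arm(rows="0 0 0.008 0 0 0 0; 0 0 0.014 0 0 0 0; 0 0 0.018 0 0 0 0; 0 0 0.022 0 0 0 0; 0 0 0.026 0 0 0 0; 0 0 0.03 0 0 0 0; 0 0 0.034 0 0 0 0; 0 0 0.038 0 0 0 0")

```text
time_s: 16.17
position: [0.4408, 0.2779, 0.0665]
tcp_rot: [[0.029, 1.0, -0.003], [1.0, -0.029, -0.0], [-0.001, -0.003, -1.0]]
force: [-3.6, 1.9, 1.8]
opening: 0.006
grasp_force: 1.6
```

```bash
python3 m2.py
```

```text
16.1667 tcp [(np.float64(-94.0), np.float64(40.7))] [0.4408 0.2779 0.0665] F [-3.6  1.9  1.8]
scene hole_right [(np.float64(9.8), np.float64(-54.3))] 67.1 0.57
scene hole_left [(np.float64(0.2), np.float64(44.4))] 70.6 0.77
scene carrier_top [(np.float64(-15.8), np.float64(-3.5))] 80.4 0.64
scene latch_knob [(np.float64(80.0), np.float64(-18.1))] 100.8 0.65
side hole_right [(np.float64(11.7), np.float64(-49.6))] 73.9 0.79
side hole_left [(np.float64(-0.5), np.float64(47.4))] 71.1 0.65
side carrier_top [(np.float64(-15.0), np.float64(-11.8))] 85.5 0.73
side latch_knob [(np.float64(78.3), np.float64(-22.0))] 102.3 0.57
wrist hole_left [(np.float64(5.0), np.float64(41.6))] 74.9 0.75
wrist carrier_top [(np.float64(-13.8), np.float64(-0.5))] 83.5 0.65
```

Contact is made and the plate moves at 3.6 N.

Call:
jog_arm(rows="0 0 0.004 0 0 0 0; 0 0 0.008 0 0 0 0; 0 0 0.012 0 0 0 0; 0 0 0.016 0 0 0 0; 0 0 0.02 0 0 0 0; 0 0 0.024 0 0 0 0; 0 0 0.027 0 0 0 0; 0 0 0.03 0 0 0 0")

```text
time_s: 17.58
position: [0.4572, 0.2777, 0.0666]
tcp_rot: [[0.029, 1.0, -0.001], [1.0, -0.029, 0.0], [0.0, -0.001, -1.0]]
force: [-2.8, 2.1, -1.0]
opening: 0.004
grasp_force: 1.3
```

```bash
python3 m2.py
```

```text
17.5833 tcp [(np.float64(-77.5), np.float64(40.9))] [0.4572 0.2777 0.0666] F [-2.8  2.1 -1. ]
scene hole_right [(np.float64(16.8), np.float64(-61.0))] 70.8 0.92
scene hole_left [(np.float64(14.2), np.float64(38.2))] 71.6 0.59
scene carrier_top [(np.float64(-2.5), np.float64(-8.2))] 83.2 0.73
scene latch_knob [(np.float64(79.6), np.float64(-18.2))] 102.5 0.47
side hole_right [(np.float64(19.3), np.float64(-59.7))] 73.9 0.97
side hole_left [(np.float64(16.7), np.float64(40.8))] 69.7 0.69
side carrier_top [(np.float64(-5.3), np.float64(-11.8))] 84.1 0.63
side latch_knob [(np.float64(79.4), np.float64(-22.0))] 102.0 0.36
wrist hole_left [(np.float64(21.7), np.float64(37.7))] 74.4 0.7
wrist carrier_top [(np.float64(-1.2), np.float64(-8.8))] 81.6 0.71
```

Call:
jog_arm(rows="0 0 0.002 0 0 0 0; 0 0 0.004 0 0 0 0; 0 0 0.005 0 0 0 0; 0 0 0.006 0 0 0 0")

```text
time_s: 18.67
position: [0.4593, 0.2775, 0.0666]
tcp_rot: [[0.028, 1.0, -0.002], [1.0, -0.028, -0.0], [-0.0, -0.002, -1.0]]
force: [-3.8, 2.2, 2.2]
opening: 0.002
grasp_force: 2.1
```

Call:
jog_arm(rows="0 0 0.002 0 0 0 0; 0 0 0.004 0 0 0 0; 0 0 0.005 0 0 0 0; 0 0 0.006 0 0 0 0")

```text
time_s: 19.0
position: [0.4605, 0.2775, 0.0666]
tcp_rot: [[0.029, 1.0, -0.006], [1.0, -0.029, -0.0], [-0.0, -0.006, -1.0]]
force: [-8.0, 3.5, 6.4]
opening: 0.003
grasp_force: 4.3
```

Force has risen to 8 N, so the plate is square against the rail. I'll withdraw, lift and measure.

Call:
jog_arm(rows="0 0 -0.02 0 0 0 0; 0 0 -0.05 0 0 0 0; 0 0 -0.05 -0.08 0 0 0; 0 0 -0.05 -0.14 0 0 0; 0 -0.08 -0.05 -0.14 0 0 0; 0 -0.16 0.05 -0.14 0 0 0; 0 -0.22 0.1 -0.14 0 0 0; 0 -0.22 0.1 -0.14 0 0 0; 0 -0.22 0.1 -0.14 0 0 0")

```text
time_s: 19.75
position: [0.5163, 0.1624, 0.1375]
tcp_rot: [[0.033, 0.999, 0.009], [0.999, -0.033, -0.001], [-0.001, 0.009, -1.0]]
force: [-0.0, -0.0, 0.3]
opening: 0.008
grasp_force: 0.0
```

```bash
python3 m2.py
python3 - <<'E'
from h import *
p=capture("scene");print(onplane(p,[(200+535/5,170+160/5),(200+700/5,170+215/5)],0))
E
```

```text
19.75 tcp [(np.float64(-15.1), np.float64(-72.6))] [0.5163 0.1624 0.1375] F [-0.  -0.   0.3]
scene hole_right [(np.float64(17.5), np.float64(-65.0))] 69.2 0.9
scene hole_left [(np.float64(16.8), np.float64(36.2))] 71.7 0.67
scene carrier_top [(np.float64(0.0), np.float64(-11.9))] 78.2 0.64
scene latch_knob [(np.float64(80.8), np.float64(-21.0))] 102.2 0.57
side hole_right [(np.float64(21.8), np.float64(-59.9))] 75.7 0.72
side hole_left [(np.float64(19.6), np.float64(36.7))] 69.8 0.82
side carrier_top [(np.float64(-5.4), np.float64(-13.9))] 85.2 0.86
side latch_knob [(np.float64(79.5), np.float64(-22.3))] 105.0 0.4
wrist hole_right [(np.float64(21.3), np.float64(-62.2))] 74.0 0.95
wrist hole_left [(np.float64(23.4), np.float64(34.1))] 73.4 0.91
wrist carrier_top [(np.float64(-1.0), np.float64(-9.3))] 84.7 0.65
wrist latch_knob [(np.float64(81.9), np.float64(-17.0))] 103.4 0.77
[[ 0.53110927 -0.05365731  0.        ]
 [ 0.40886176 -0.0545103   0.        ]]
```

The plate is now square, with y about -13 mm. Next I'll descend on its right side and push it left.

Call:
jog_arm(rows="0 -0.05 0.03 0 0 0 0; 0 -0.098 0.052 0 0 0 0; 0 -0.098 0.052 0 0 0 0; 0 -0.098 0.052 0.06 0 0 0; 0 -0.098 0.052 0.1 0 0 0; 0 -0.098 0.052 0.125 0 0 0; 0 -0.098 0.052 0.135 0 0 0; 0 -0.098 0.052 0.138 0 0 0; 0 -0.098 0.052 0.138 0 0 0; 0 -0.098 0.052 0.138 0 0 0")

```text
time_s: 21.38
position: [0.5354, 0.1165, 0.0684]
tcp_rot: [[0.028, 1.0, 0.001], [1.0, -0.028, 0.0], [0.0, 0.001, -1.0]]
force: [-0.7, -0.5, -0.2]
opening: 0.008
grasp_force: 0.0
```

Call:
jog_arm(rows="0 0.01 0 0.002 0 0 0; 0 0.016 0 0.002 0 0 0; 0 0.02 0 0.002 0 0 0; 0 0.024 0 0.002 0 0 0; 0 0.028 0 0.002 0 0 0; 0 0.031 0 0.002 0 0 0; 0 0.034 0 0.002 0 0 0; 0 0.036 0 0.002 0 0 0; 0 0.038 0 0.002 0 0 0; 0 0.038 0 0.002 0 0 0")

```text
time_s: 22.22
position: [0.5349, 0.1359, 0.0664]
tcp_rot: [[0.028, 1.0, -0.001], [1.0, -0.028, 0.001], [0.001, -0.001, -1.0]]
force: [0.1, 0.7, -0.7]
opening: 0.007
grasp_force: 0.0
```

```bash
python3 m2.py
```

```text
22.2167 tcp [(np.float64(4.3), np.float64(-98.5))] [0.5349 0.1359 0.0664] F [ 0.1  0.7 -0.7]
scene hole_right [(np.float64(17.2), np.float64(-54.0))] 61.0 0.86
scene hole_left [(np.float64(16.7), np.float64(48.0))] 65.2 0.97
scene carrier_top [(np.float64(-1.6), np.float64(-2.0))] 80.0 0.73
scene latch_knob [(np.float64(77.3), np.float64(-23.6))] 101.6 0.4
side hole_right [(np.float64(19.9), np.float64(-48.2))] 67.5 0.56
side hole_left [(np.float64(16.4), np.float64(50.4))] 65.2 0.57
side carrier_top [(np.float64(-7.0), np.float64(-6.9))] 76.0 0.54
wrist hole_right [(np.float64(21.0), np.float64(-52.0))] 67.8 0.58
wrist carrier_top [(np.float64(0.5), np.float64(2.9))] 77.0 0.76
wrist latch_knob [(np.float64(83.0), np.float64(-19.9))] 104.3 0.65
```

Every camera now puts both holes near z = 66, so the plate seems to have dropped. I'll back off, lift and verify from above.

Call:
jog_arm(rows="0 -0.02 0 0 0 0 0; 0 -0.02 0 -0.06 0 0 0; 0 -0.02 0 -0.14 0 0 0; 0 -0.02 0 -0.22 0 0 0; 0 -0.02 0 -0.3 0 0 0; 0 -0.02 0 -0.36 0 0 0; 0 -0.02 0 -0.36 0 0 0; 0 -0.02 0 -0.36 0 0 0; 0 -0.02 0 -0.36 0 0 0")

```text
time_s: 23.72
position: [0.5341, 0.1248, 0.2459]
tcp_rot: [[0.029, 1.0, -0.002], [1.0, -0.029, -0.0], [-0.0, -0.002, -1.0]]
force: [-0.1, -0.2, 0.4]
opening: 0.007
grasp_force: 0.0
```

```bash
python3 m2.py
python3 - <<'E'
from h import *
p=capture("wrist");save(p,"w3.png",None,1.42)
E
```

```text
23.7167 tcp [(np.float64(3.8), np.float64(-109.7))] [0.5341 0.1248 0.2459] F [-0.1 -0.2  0.4]
scene hole_right [(np.float64(15.5), np.float64(-50.7))] 62.8 0.79
scene hole_left [(np.float64(14.1), np.float64(50.7))] 63.6 0.76
scene carrier_top [(np.float64(-1.9), np.float64(-2.8))] 76.9 0.67
scene latch_knob [(np.float64(79.7), np.float64(-19.4))] 102.1 0.45
side hole_right [(np.float64(21.0), np.float64(-50.6))] 65.2 0.59
side hole_left [(np.float64(17.1), np.float64(49.9))] 64.8 0.65
side carrier_top [(np.float64(-4.4), np.float64(-2.4))] 80.2 0.79
side latch_knob [(np.float64(78.3), np.float64(-22.9))] 103.4 0.55
wrist hole_right [(np.float64(19.7), np.float64(-52.6))] 65.6 0.84
wrist hole_left [(np.float64(19.3), np.float64(46.3))] 69.6 0.81
wrist carrier_top [(np.float64(-2.3), np.float64(2.3))] 79.1 0.81
wrist latch_knob [(np.float64(78.9), np.float64(-18.3))] 101.6 0.64
```

View pics/w3.png

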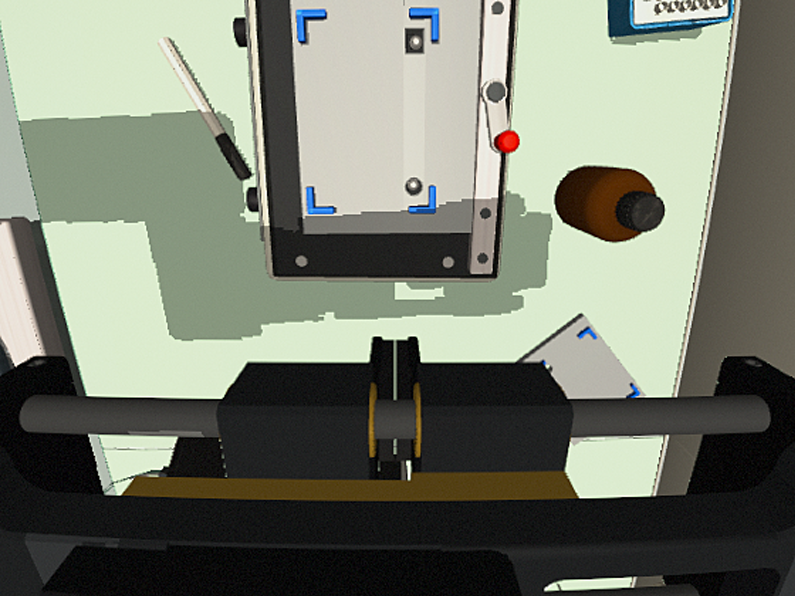

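The view shows both pins inside the holes at (415,42) and (414,186), with the plate square to the rail, so it is seated. The knob is at (508,141). I'll move behind the knob.

Call:
jog_arm(rows="0 0.06 0.07 0 0 0 0; 0 0.12 0.14 0 0 0 0; 0 0.18 0.212 0 0 0 0; 0 0.18 0.212 0 0 0 0; 0 0.18 0.212 0 0 0 0; 0 0.18 0.212 0.08 0 0 0; 0 0.18 0.212 0.16 0 0 0; 0 0.18 0.212 0.22 0 0 0; 0 0.18 0.212 0.26 0 0 0; 0 0.18 0.212 0.285 0 0 0; 0 0.18 0.212 0.3 0 0 0; 0 0.18 0.212 0.304 0 0 0; 0 0.18 0.212 0.304 0 0 0")

```text
time_s: 25.6
position: [0.644, 0.2121, 0.0953]
tcp_rot: [[0.029, 1.0, 0.001], [1.0, -0.029, 0.0], [0.0, 0.001, -1.0]]
force: [-0.0, -0.5, 0.8]
opening: 0.008
grasp_force: 0.0
```

Call:
jog_arm(rows="0 0.002 -0.012 0 0 0 0; 0 0.002 -0.02 0 0 0 0; 0 0 -0.028 0 0 0 0; 0 0 -0.036 0 0 0 0; 0 -0.002 -0.041 0 0 0 0; 0 -0.004 -0.046 0 0 0 0; 0 -0.005 -0.052 0 0 0 0; 0 -0.006 -0.057 0 0 0 0; 0 -0.007 -0.063 0 0 0 0; 0 -0.007 -0.069 0 0 0 0; 0 -0.006 -0.075 0 0 0 0; 0 -0.006 -0.08 0 0 0 0; 0 -0.006 -0.08 0 0 0 0")

```text
time_s: 26.68
position: [0.603, 0.2106, 0.0946]
tcp_rot: [[0.028, 1.0, -0.0], [1.0, -0.028, 0.0], [0.0, -0.0, -1.0]]
force: [1.7, 1.7, -0.3]
opening: 0.003
grasp_force: 0.7
```

```bash
python3 m2.py
```

```text
26.6833 tcp [(np.float64(70.2), np.float64(-21.8))] [0.603  0.2106 0.0946] F [ 1.7  1.7 -0.3]
scene hole_right [(np.float64(18.1), np.float64(-53.1))] 61.4 0.74
scene hole_left [(np.float64(16.2), np.float64(50.3))] 66.2 0.78
scene carrier_top [(np.float64(-3.4), np.float64(-1.7))] 75.4 0.71
scene latch_knob [(np.float64(56.0), np.float64(-15.1))] 100.4 0.53
side hole_right [(np.float64(18.0), np.float64(-46.7))] 66.4 0.71
side hole_left [(np.float64(13.8), np.float64(50.0))] 64.9 0.78
side carrier_top [(np.float64(-5.0), np.float64(-6.7))] 79.2 0.71
side latch_knob [(np.float64(52.5), np.float64(-14.2))] 103.1 0.52
wrist hole_right [(np.float64(20.2), np.float64(49.4))] 66.5 0.19
wrist hole_left [(np.float64(17.9), np.float64(46.9))] 68.6 0.86
wrist latch_knob [(np.float64(57.5), np.float64(-13.9))] 102.6 0.73
```

Call:
jog_arm(rows="0 0.001 -0.006 0 0 0 0; 0 0.003 -0.012 0 0 0 0; 0 0.005 -0.018 0 0 0 0; 0 0.007 -0.023 0 0 0 0; 0 0.01 -0.028 0 0 0 0; 0 0.013 -0.033 0 0 0 0; 0 0.016 -0.038 0 0 0 0; 0 0.02 -0.043 0 0 0 0; 0 0.025 -0.048 0 0 0 0; 0 0.031 -0.053 0 0 0 0; 0 0.036 -0.057 0 0 0 0; 0 0.04 -0.06 0 0 0 0; 0 0.042 -0.06 0 0 0 0; 0 0.042 -0.06 0 0 0 0")

```text
time_s: 28.6
position: [0.5738, 0.2309, 0.0945]
tcp_rot: [[0.027, 1.0, -0.001], [1.0, -0.027, -0.003], [-0.003, -0.001, -1.0]]
force: [0.7, -5.5, -0.0]
opening: 0.004
grasp_force: 2.7
```

```bash
python3 m2.py
```

```text
28.6 tcp [(np.float64(40.4), np.float64(-2.4))] [0.5738 0.2309 0.0945] F [ 0.7 -5.5 -0. ]
scene hole_right [(np.float64(17.5), np.float64(-50.6))] 62.8 0.68
scene hole_left [(np.float64(15.0), np.float64(46.8))] 64.1 0.88
scene carrier_top [(np.float64(-1.3), np.float64(-2.7))] 77.1 0.79
scene latch_knob [(np.float64(38.8), np.float64(10.4))] 99.5 0.54
side hole_right [(np.float64(19.9), np.float64(-46.3))] 69.4 0.67
side hole_left [(np.float64(16.8), np.float64(48.3))] 65.0 0.73
side carrier_top [(np.float64(-3.0), np.float64(-7.3))] 75.8 0.79
side latch_knob [(np.float64(39.3), np.float64(10.0))] 103.0 0.57
wrist hole_left [(np.float64(23.0), np.float64(44.9))] 69.5 0.63
wrist carrier_top [(np.float64(-2.3), np.float64(1.6))] 76.5 0.89
wrist latch_knob [(np.float64(39.0), np.float64(14.8))] 106.8 0.89
```

Call:
jog_arm(rows="0 0.002 0 0 0 0 0; 0 0.004 0 0 0 0 0; 0 0.004 0 0 0 0 0")

```text
time_s: 29.6
position: [0.5738, 0.2312, 0.0944]
tcp_rot: [[0.026, 1.0, -0.002], [1.0, -0.026, -0.006], [-0.006, -0.002, -1.0]]
force: [0.8, -9.7, 1.3]
opening: 0.004
grasp_force: 4.8
```

The force rises with almost no motion, so the latch is at its stop. I'll back away and lift.

Call:
jog_arm(rows="0 -0.03 0 0 0 0 0; 0 -0.06 0 0 0 0 0; 0 -0.06 0 -0.06 0 0 0; 0 -0.06 0 -0.14 0 0 0; 0 -0.06 0 -0.22 0 0 0; 0 -0.06 0 -0.3 0 0 0; 0 -0.06 0 -0.3 0 0 0; 0 -0.06 0 -0.3 0 0 0; 0 -0.06 0 -0.3 0 0 0")

```text
time_s: 30.35
position: [0.5724, 0.2037, 0.2443]
tcp_rot: [[0.029, 1.0, -0.001], [1.0, -0.029, 0.0], [0.0, -0.001, -1.0]]
force: [-0.1, 0.2, -0.3]
opening: 0.004
grasp_force: 0.0
```

```bash
python3 m2.py
```

```text
30.35 tcp [(np.float64(39.8), np.float64(-29.7))] [0.5724 0.2037 0.2443] F [-0.1  0.2 -0.3]
scene hole_right [(np.float64(17.7), np.float64(-52.5))] 61.2 0.69
scene hole_left [(np.float64(18.2), np.float64(-53.4))] 59.6 0.69
scene carrier_top [(np.float64(-0.9), np.float64(-1.9))] 75.4 0.9
scene latch_knob [(np.float64(38.8), np.float64(13.8))] 102.3 0.61
side hole_right [(np.float64(18.4), np.float64(-47.4))] 65.9 0.81
side hole_left [(np.float64(13.7), np.float64(49.8))] 66.3 0.56
side carrier_top [(np.float64(-4.5), np.float64(-3.1))] 78.8 0.7
side latch_knob [(np.float64(39.2), np.float64(11.1))] 103.2 0.57
wrist hole_right [(np.float64(15.5), np.float64(-52.2))] 65.2 0.83
wrist hole_left [(np.float64(22.1), np.float64(46.2))] 67.0 0.58
wrist carrier_top [(np.float64(0.5), np.float64(1.1))] 77.7 0.91
wrist latch_knob [(np.float64(41.9), np.float64(14.7))] 101.5 0.65
```

Knob is at about (40, 14), against (40.8, 15) at the stop, and the plate is flat and seated.

```bash
python3 -c "
from rig import bot
print(bot.hand_in())"
```

```text
the job is handed in; nothing more can be done
None
```

The carrier plate is seated flat with both holes over its pins, the latch is pushed round to its stop across the rear edge, and the job is handed in at about 31 s of the 72 s allowed; hand-in returned no verdict.

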